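# Lock the disc spindle and take off its screw cap, thread hand unknown

### The arm

A 6-joint arm with a two-finger parallel gripper is mounted at the origin on a cart in front of the work surface, level with it; the furniture and walls round the work are solid. World frame = base frame: x ahead of the robot, y to its left, z up, the work surface at z = 0. Lengths are in mm, angles in rad, forces in N, time in s.
With the tool pointing down it reaches from about 150 to 775 mm from the base axis. Payload 6.1 kg.
Tool frame: the origin (TCP) lies midway between the tips of the shut fingers; the grasp point (between the pads) lies 19 mm behind it; z points along the fingers, y is the line along which they close (so a half turn about z gives the same grasp; the last joint's range is limited). The gripper opens to 85 mm and grips with 20 to 120 N. Pads are 22 mm wide; open, the fingers measure 114 mm over their backs; the gripper's body (76 mm by 85 mm) begins 54 mm behind the grasp point. The pads swing forward as they close: fully open they stand 13 mm farther back than shut.
Start: joints at [1.186, 0.126, -0.04, 1.405, 0, 1.571], TCP at [197.063, 486.595, 231.295] pointing down, gripper open.
Joint ranges: [-2.72, 2.72], [-0.95, 1.95], [-1.27, 1.35], [-1.78, 2.02], [-1.46, 1.47], [-3.14, 3.14]. Speed limits (rad/s): [2.39, 2.39, 3.01, 3.14, 3.14, 3.14].

### API

Orientations are given as a unit quaternion [x, y, z, w].
In Python, from rig import manip gives the robot as it stands.
- The arm moves only by the tool send_rows, never from a script. Its argument "deltas" is a list of rows, each an object with "offset": the shift along the tool's x, y, z in cm, a list of three; "yaw": the turn about the tool's z in degrees; "hand": the gripper command: -1 is shut, 1 is fully open, values between are in proportion. A call has 1 to 8 rows; each row shifts and turns the commanded pose from where the row before left it, along the tool's axes as they then stand; what a row does not reach is not made up. A row lasts 1/8 s, in which the tool goes at most 62.5 mm and 10.7 degrees, less where a joint would pass 70% of its speed; a pose out of reach is approached as far as the arm can. A call with a gripper value outside its range is refused whole. The fingers move at their own pace and stop on an object; the grip force is fixed at half the most. Time passes only in rows, so rows that do not move let the fingers close. It gives the time, the measured TCP pose, the force, the opening and the grip force at its end, in the units of the state.
- manip.sense(): the state, without advancing time (a new reading comes with each control period).
- manip.capture(name): name is "side" or "top" or "wrist"; returns (picture, depth): 384x512x3 uint8, red, green, blue; 384x512 float32, mm along the optical axis (not along the pixel's ray), 0 where there is no reading.
- manip.calibration(name): a dict with "vertical_fov" (degrees; the focal length in pixels is half the picture's height over the tangent of half this angle, whatever the lens; pixels are square), "cx", "cy" (the principal point, pixels), "rvec" (rotation vector, rad) and "tvec" (3), from world to camera coordinates, as OpenCV has them. Camera axes: x right, y down, z forward; pixel columns grow to the right and rows downward; lengths in mm; the calibration is good to about 2 mm. A picture is of the moment at which its call begins: read the wrist's pose just before it. calibration takes no time and is no camera call; for the wrist camera it gives the pose at the moment of the call.
- manip.sign_off(): hands the job in; it is judged then, once.
The state is a dict: "t": time; "qpos": joint angles; "qvel": joint speeds; "joint_torque": joint torques, N m; "ee_pos": TCP position; "eef_rot": TCP orientation; "force": force on the tool from outside, world axes, zero at the start; "moment": the same for the moment, N m; "finger_gap": opening from 0.0 (shut) to 1.0 (fully open); "finger_force": force on a finger pad.
Only numpy, scipy, OpenCV 4.12 (cv2) and the standard library are available. Lean on these libraries where they do the work, as an engineer would, in place of code of your own. Each camera call takes 0.05 s, during which the arm holds its last target. There are 200 camera calls.

### The job

The screw cap has to come off the disc spindle so that a colleague can change the toothed discs clamped under it. First slide the loose forked lock plate along the bench, without lifting it, fully home into the channel of the spindle stand so that its fork keeps the spindle from turning; then unscrew the cap: nobody noted whether this spindle has a left-hand or a right-hand thread, so try one way and, if it stays tight, the other. Lift the loosened cap about 10 cm straight up and finish while still holding it there, upright, with the lock plate left home and the loose core, stop plate and screw carton left where they are.

Things in the scene. Friction and masses are not known exactly. Their poses are not given: they have to be found in the camera images.
- stand: Spindle stand, grey, bolted down: U-shaped channel, 14 mm high, 94 mm wide, open to its own -x. Origin: on the bench, on the spindle's axis, z up. Rails' inner faces 58 mm apart, parallel to x, from x = -30 to +26 mm. The lock plate slides in along +x until its slot's bottom meets the spindle's round foot at x = -19 mm; stand and plate origins then coincide, x axes parallel.
- channel_mouth (a point): Middle of the channel's mouth, at stand x = -53 mm, z = 7 mm. From here two flared lead-ins (14 mm high) narrow the opening from about 75 mm to 58 mm at x = -30 mm. Overhead, from 0.39 m up, a shelf begins about 0.1 m to the left of the spindle's axis: keep the wrist from leaning that way.
- spindle_nose (a point): Top end of the spindle, on the stand's axis, z = 69 mm, hidden in the cap. The spindle carries two black toothed discs (up to 68 mm across, z = 24 to 42 mm). It spins freely both ways until the plate is home; the fork then grips two flats (26 mm apart, parallel to stand x at the start, z = 5 to 20 mm) and leaves about 10 degrees of play each way.
- lock_plate: Lock plate: loose flat steel fork on the bench, 100 x 54 x 12 mm, 0.32 to 0.52 kg. x runs along it to the fork's open end. Origin: on its underside, where the spindle's axis lies in the slot when home. Two 11.5 mm round-nosed prongs with a 31 mm slot between run from x = -19 (slot's bottom) to +21 mm; the solid part runs back to x = -79 mm.
- plate_fin (a point): Middle of the top edge of the upright fin to hold the lock plate by: 12 mm thick (plate y), 24 mm long (plate x), from z = 12 to 72 mm above the plate's underside, centred at plate x = -63 mm, y = 0. When home it is 63 mm from the spindle axis. A wooden grid box, 98 mm high, stands to its right, at the nearest 45 mm from the fin: open the fingers only part way.
- cap: Screw cap: knurled round aluminium cap, 54 mm in diameter, 36 mm high, 0.1 to 0.17 kg. Origin: centre of its lower rim, z up. At the start it sits screwed on the spindle, lower rim on the upper disc at z = 42 mm. Lugged coarse thread: a turn of 75 to 110 degrees (1.3 to 1.9 rad, play included) the right way frees it, without raising it; it then lifts straight off.
- cap_top (a point): Centre of the cap's top face, 36 mm above its lower rim. Turned the wrong way the cap meets a hard stop after about 5 degrees plus the spindle's play, and it cannot be lifted while on the thread. It loosens either anticlockwise or clockwise seen from above; this differs from start to start and cannot be seen.
- spare_core: Bystander: loose black winding core standing on the bench, 62 mm in diameter, 122 mm high. Origin: centre of its underside.
- stop_plate: Bystander: steel stop plate with two holes, 40 x 64 x 12 mm, lying flat. Origin: centre of its underside.
- screw_box: Bystander: small brown carton of screws, 56 x 80 x 40 mm. Origin: centre of its underside.

How it is judged:
By the outcome, as a careful person would: the job done as asked, in the order asked, and still so for the second after the job is handed in, while the arm keeps its last pose, push and grip.
It also fails if it takes over 58 s, if anything falls off the work surface, if the arm or the gripper's body presses on something with over 40 N, if the wrist force passes 120 N, or if a joint passes its speed limit or range.

## Working session

There is one attempt and no reset: what is moved stays moved. The work goes in short steps, Python scripts to look and compute and a tool call to move; the robot and the scene stay as the last step left them, time stands still between calls to the robot, and variables do not carry over. Pictures are saved under pics/ and viewed, at most 10 in all, crops included, and the job is handed in when it is done.

Besides the shell and the picture viewer there is one more tool, called as name([rows], argument=value, ...), one row to a line, values as JSON. send_rows: Moves the arm, as the interface text tells. Its arguments: {"type":"object","properties":{"deltas":{"type":"array"}},"required":["deltas"]}

```bash
mkdir -p pics; cat > h.py <<'E'
import numpy as np, cv2
from rig import manip
from scipy.spatial.transform import Rotation as R
def cap(name):
    c=manip.calibration(name); p,d=manip.capture(name); return p,d,c
def world(d,c):
    h,w=d.shape; f=h/2/np.tan(np.radians(c["vertical_fov"])/2)
    u,v=np.meshgrid(np.arange(w),np.arange(h))
    P=np.stack([(u-c["cx"])/f*d,(v-c["cy"])/f*d,d],-1)
    Rm=cv2.Rodrigues(np.array(c["rvec"],float))[0]
    W=(P-np.array(c["tvec"],float).ravel())@Rm
    W[d==0]=np.nan
    return W
E
python3 - <<'E'
from h import *
for n in("top","side"):
    p,d,c=cap(n); np.savez(n+"0.npz",p=p,d=d,W=world(d,c)); cv2.imwrite(f"pics/{n}0.png",cv2.resize(p[:,:,::-1],(800,600)))
    print(c)
print(manip.sense())
E
```

```text
{'vertical_fov': 52.73559716266214, 'cx': 249.3298094814845, 'cy': 186.51240037795054, 'rvec': array([ 2.11029893, -2.16714624,  0.20489115]), 'tvec': array([-149.27726001,  576.24011642,  842.25201224])}
{'vertical_fov': 57.42517429986617, 'cx': 258.5808572048294, 'cy': 186.22417142770183, 'rvec': array([ 1.85250672, -1.68959525,  0.65127735]), 'tvec': array([-204.44515562,  457.53598848,  524.37804174])}
{'t': 0.1, 'qpos': array([ 1.18600017e+00,  1.26349469e-01, -4.05412543e-02,  1.40542905e+00,
       -1.67903746e-05,  1.57082937e+00]), 'qvel': array([-0.00062736, -0.0016408 ,  0.00316706,  0.00024854,  0.00048   ,
       -0.00036261]), 'joint_torque': array([ 1.79925606e-03, -4.36909604e+01,  3.53603017e+01,  1.38207036e-02,
        5.74608043e-05,  1.30622265e-06]), 'ee_pos': array([196.92593323, 486.24198448, 230.57505895]), 'eef_rot': array([ 1.91229428e-01,  9.81545071e-01, -7.49276309e-04, -1.37399025e-04]), 'force': array([-0.68198268, -0.54772978, -1.06692887]), 'moment': array([-0.00179607, -0.04389125, -0.02117224]), 'finger_force': 0.0, 'finger_gap': 1.003175693054511}
```

View pics/top0.png

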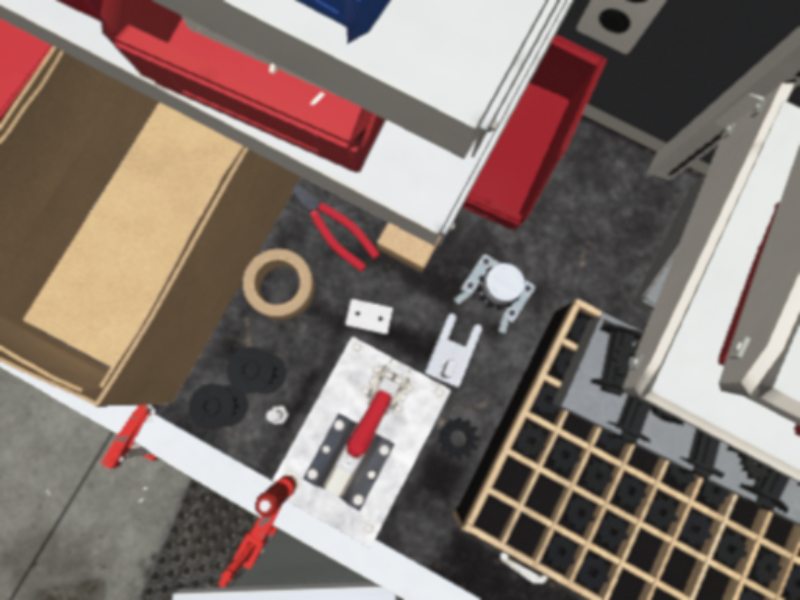

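View pics/side0.png

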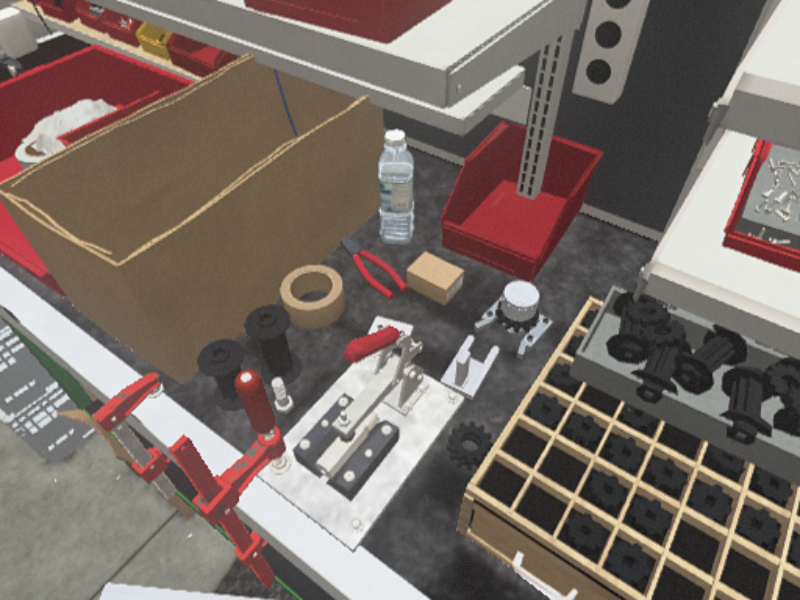

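The top view shows the cap at (505,283), the lock plate at (455,350) with its fin at (447,367), the stand's lead-ins opening toward the lower left, and the grid box on the right. Next I'll work out metric positions from the depth images.

```bash
python3 - <<'E'
from h import *
for n,capbox,pbox in(("top",(305,160,345,205),(265,195,315,255)),("side",(315,175,350,210),(275,205,325,260))):
    z=np.load(n+"0.npz");W=z["W"];p=z["p"].astype(int)
    def sel(b,lo,hi):
        w=W[b[1]:b[3],b[0]:b[2]].reshape(-1,3); return w[(w[:,2]>lo)&(w[:,2]<hi)]
    c=sel(capbox,72,84).astype(np.float32); print(n,"cap",len(c),np.round(np.median(c,0),1),cv2.minEnclosingCircle(c[:,:2]))
    pl=sel(pbox,7,17).astype(np.float32); r=cv2.minAreaRect(pl[:,:2]); print("plate",len(pl),r, np.median(pl[:,2]))
    f=sel(pbox,64,80).astype(np.float32); print("fin",len(f),np.round(f.mean(0),1),cv2.minAreaRect(f[:,:2]) if len(f)>3 else 0)
    fb=sel(pbox,25,80); print("fin all",len(fb),fb.min(0) if len(fb) else 0,fb.max(0) if len(fb) else 0)
    s=sel((285,155,350,215) if n=="top" else (300,180,360,230),10,18).astype(np.float32);print("stand",len(s),cv2.minAreaRect(s[:,:2]))
z=np.load("top0.npz");p=z["p"][145:265,255:355];cv2.imwrite("pics/crop0.png",cv2.resize(p[:,:,::-1],(500,600),interpolation=cv2.INTER_CUBIC))
E
```

```text
Traceback (most recent call last):
cv2.error: OpenCV(4.12.0) /io/opencv/modules/imgproc/src/shapedescr.cpp:201: error: (-215:Assertion failed) count >= 0 && (depth == CV_32F || depth == CV_32S) in function 'minEnclosingCircle'
```

```bash
python3 - <<'E'
from h import *
for n,pts in(("top",[(323,181),(291,224),(286,235),(330,220),(260,300),(237,202),(300,190)]),("side",[(332,184),(300,240),(297,225),(277,177)])):
    z=np.load(n+"0.npz");W=z["W"];d=z["d"];print(n,(d==0).mean(),d.max())
    for u,v in pts: print(u,v,d[v,u],np.round(W[v,u]))
z=np.load("top0.npz");p=z["p"][145:265,255:355];cv2.imwrite("pics/crop0.png",cv2.resize(p[:,:,::-1],(500,600),interpolation=cv2.INTER_CUBIC))
E
```

```text
top 0.004084269205729167 1846.3986
323 181 868.84174 [ 575. -330.   80.]
291 224 915.6433 [ 486. -261.   16.]
286 235 852.85156 [ 458. -242.   74.]
330 220 932.80475 [ 494. -358.    2.]
260 300 883.9106 [ 315. -182.   16.]
237 202 925.59033 [ 542. -135.   13.]
300 190 942.54553 [ 569. -289.    3.]
side 0.004114786783854167 2127.9556
332 184 839.15845 [ 587. -327.   79.]
300 240 809.1802 [ 465. -257.   14.]
297 225 762.8306 [ 461. -246.   75.]
277 177 910.7102 [ 637. -193.   40.]
```

View pics/crop0.png

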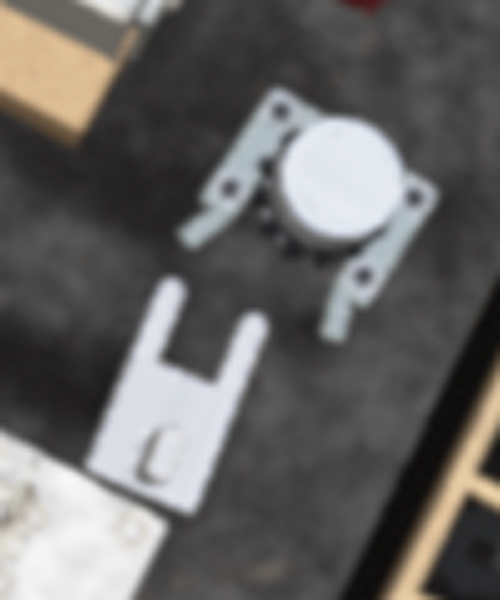

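The crop shows the fork already pointing roughly at the channel. The fin is at the plate's lower end, the cap circle is centred near crop (342,177), and the stand's lead-ins are at (195,232) and (335,325).

```bash
python3 - <<'E'
from h import *
A=np.ascontiguousarray
for n,capbox,pbox,sb in(("top",(305,160,345,205),(265,195,315,255),(285,155,350,215)),("side",(315,175,350,210),(275,205,325,260),(300,180,360,230))):
    z=np.load(n+"0.npz");W=z["W"]
    def sel(b,lo,hi):
        w=W[b[1]:b[3],b[0]:b[2]].reshape(-1,3); return A(w[(w[:,2]>lo)&(w[:,2]<hi)].astype(np.float32))
    xy=lambda a:A(a[:,:2])
    c=sel(capbox,75,85); print(n,"cap",len(c),np.round(c.mean(0),1),cv2.minEnclosingCircle(xy(c)))
    pl=sel(pbox,9,20); print("plate",len(pl),cv2.minAreaRect(xy(pl)),np.round(cv2.boxPoints(cv2.minAreaRect(xy(pl)))).tolist(), np.median(pl[:,2]))
    f=sel(pbox,70,80); print("fin",len(f),np.round(f.mean(0),1),cv2.minAreaRect(xy(f)))
    s=sel(sb,10,21);r=cv2.minAreaRect(xy(s));print("stand",len(s),r,np.round(cv2.boxPoints(r)).tolist())
z=np.load("top0.npz");W=z["W"]
for cx,cy in((282,112),(230,188),(414,198),(363,275),(195,235),(335,325),(172,290),(257,325),(98,468),(192,507),(170,360),(212,378)):
    u,v=255+cx/5-.4,145+cy/5-.4; print((cx,cy),np.round(W[round(v),round(u)],0))
E
```

```text
top cap 441 [ 577.1 -329.6   79.8] ((577.5343627929688, -329.9493713378906), 26.927513122558594)
plate 905 ((472.93109130859375, -244.76077270507812), (70.09564208984375, 140.03634643554688), 65.05765533447266) [[395.0, -247.0], [522.0, -306.0], [551.0, -243.0], [424.0, -183.0]] 13.976204
fin 56 [ 456.7 -245.4   73.4] ((456.9040832519531, -245.9210968017578), (11.49863052368164, 23.81481170654297), 62.51536178588867)
stand 549 ((570.5458374023438, -326.0135498046875), (153.15664672851562, 124.85295867919922), 88.7340316772461) [[506.0, -401.0], [631.0, -404.0], [635.0, -251.0], [510.0, -248.0]]
side cap 310 [ 574.6 -328.5   78.6] ((575.8839111328125, -329.6937255859375), 27.637359619140625)
plate 788 ((485.9490966796875, -257.42572021484375), (65.59986114501953, 185.63677978515625), 59.476173400878906) [[389.0, -239.0], [549.0, -333.0], [583.0, -276.0], [423.0, -182.0]] 12.839176
fin 38 [ 455.3 -245.4   72. ] ((456.001220703125, -245.15548706054688), (10.145468711853027, 22.09882164001465), 69.44419860839844)
stand 375 ((549.446533203125, -309.86480712890625), (93.9256362915039, 143.1876983642578), 54.18332290649414) [[464.0, -306.0], [580.0, -390.0], [635.0, -314.0], [519.0, -230.0]]
(282, 112) [ 622. -315.   20.]
(230, 188) [ 585. -289.   21.]
(414, 198) [ 579. -376.   18.]
(363, 275) [ 540. -349.   23.]
(195, 235) [ 562. -272.   15.]
(335, 325) [ 517. -337.   16.]
(172, 290) [ 536. -259.   13.]
(257, 325) [ 519. -300.   10.]
(98, 468) [ 454. -220.   12.]
(192, 507) [ 434. -264.   15.]
(170, 360) [ 504. -259.    2.]
(212, 378) [ 496. -278.    4.]
```

```bash
python3 - <<'E'
from h import *
W=np.concatenate([np.load(n+"0.npz")["W"].reshape(-1,3) for n in("top","side")])
a=np.array([197,486.]);b=np.array([456.5,-245.5]);
for t in np.linspace(0,1,12):
    q=a+t*(b-a); m=W[np.hypot(*(W[:,:2]-q).T)<90]; print(np.round(q),len(m),np.round(np.percentile(m[:,2],[50,98,100])) if len(m) else '')
# near arm shelf check
m=W[(W[:,0]<650)&(W[:,0]>250)&(W[:,1]<300)&(W[:,2]>150)]
for x0 in range(250,650,100): 
  for y0 in range(-500,300,100):
    k=m[(m[:,0]//100==x0//100)&(m[:,1]//100==y0//100)]
    if len(k)>5: print(x0//100*100,y0,len(k),np.round([k[:,2].min(),k[:,2].max()]))
E
```

```text
[197. 486.] 933 [-938. -913. -900.]
[221. 420.] 492 [-935. -905. -900.]
[244. 353.] 104 [-916. -904. -900.]
[268. 286.] 543 [-81.  40.  42.]
[291. 220.] 2896 [ 1. 41. 45.]
[315. 153.] 5943 [ 2. 39. 91.]
[339.  87.] 7419 [  2.  95. 103.]
[362.  20.] 10968 [  7. 216. 221.]
[386. -46.] 9636 [ 16. 209. 221.]
[ 409. -112.] 9413 [ 23. 203. 213.]
[ 433. -179.] 9124 [ 15. 195. 209.]
[ 456. -246.] 8431 [  3. 101. 157.]
200 -100 457 [150. 220.]
300 -500 4523 [150. 504.]
300 -400 142 [150. 173.]
300 -200 730 [161. 213.]
300 -100 371 [150. 221.]
400 -500 13889 [150. 507.]
400 -400 251 [150. 173.]
400 -200 345 [150. 184.]
400 100 3982 [150. 255.]
400 200 2056 [150. 256.]
500 -500 2805 [151. 505.]
500 -300 2390 [385. 641.]
500 -200 7723 [387. 641.]
500 0 2408 [150. 255.]
500 100 1069 [150. 252.]
500 200 8 [152. 196.]
```

```bash
python3 - <<'E'
from h import *
W=np.concatenate([np.load(n+"0.npz")["W"].reshape(-1,3) for n in("top","side")])
W=W[~np.isnan(W[:,0])]
for q in((456.5,-245.5),(409,-112),(386,-46),(576.5,-329.7)):
  r=np.hypot(*(W[:,:2]-q).T)
  for lo,hi in((90,130),(130,200),(200,300),(300,800)):
    k=(W[:,2]>lo)&(W[:,2]<hi)&(r<250); i=np.argsort(np.where(k,r,9e9))[5]
    print(q,lo,hi,k.sum(),r[i].round(),W[i].round())
E
```

```text
(456.5, -245.5) 90 130 17880 59.0 [ 447. -187.   97.]
(456.5, -245.5) 130 200 6097 78.0 [ 428. -172.  146.]
(456.5, -245.5) 200 300 2662 144.0 [ 372. -128.  200.]
(456.5, -245.5) 300 800 38568 106.0 [ 554. -204.  392.]
(409, -112) 90 130 9608 21.0 [ 414. -132.   94.]
(409, -112) 130 200 3651 19.0 [ 401. -129.  181.]
(409, -112) 200 300 2727 33.0 [ 376. -119.  202.]
(409, -112) 300 800 26206 167.0 [ 552. -198.  431.]
(386, -46) 90 130 5898 72.0 [331. -93.  94.]
(386, -46) 130 200 5867 64.0 [ 369. -108.  199.]
(386, -46) 200 300 5832 67.0 [ 368. -110.  205.]
(386, -46) 300 800 16449 220.0 [ 579. -151.  397.]
(576.5, -329.7) 90 130 8396 93.0 [ 530. -411.  113.]
(576.5, -329.7) 130 200 6020 119.0 [ 517. -433.  167.]
(576.5, -329.7) 200 300 4411 152.0 [ 502. -462.  289.]
(576.5, -329.7) 300 800 47215 97.0 [ 624. -245.  636.]
```

send_rows([
  {"offset": [0, 0, -3.5], "yaw": 0, "hand": 0},
  {"offset": [-3.0, -3.4, 0], "yaw": 0, "hand": -0.06},
  {"offset": [-3.0, -3.4, 0], "yaw": 0, "hand": -0.06},
  {"offset": [-3.0, -3.4, 0], "yaw": 0, "hand": -0.06},
  {"offset": [-3.0, -3.4, 0], "yaw": 0, "hand": -0.06},
  {"offset": [-3.0, -3.4, 0], "yaw": 0, "hand": -0.06},
  {"offset": [-3.0, -3.4, 0], "yaw": 0, "hand": -0.06},
  {"offset": [-3.0, -3.4, 0], "yaw": 0, "hand": -0.06},
])

```text
t: 1.1
ee_pos: [302.4, 185.7, 266.1]
eef_rot: [0.191, 0.982, -0.0, -0.0]
force: [-0.2, -0.2, 0.2]
finger_gap: 0.471
finger_force: 0.0
```

send_rows([
  {"offset": [-3.0, -3.4, 0], "yaw": 0, "hand": -0.06},
  {"offset": [-3.0, -3.4, 0], "yaw": 0, "hand": -0.06},
  {"offset": [-3.0, -3.4, 0], "yaw": 0, "hand": -0.06},
  {"offset": [-3.0, -3.4, 0], "yaw": 0, "hand": -0.06},
  {"offset": [-3.0, -3.4, 0], "yaw": 0, "hand": -0.06},
  {"offset": [-3.0, -3.4, 0], "yaw": 0, "hand": -0.06},
  {"offset": [-3.0, -3.4, 0], "yaw": 0, "hand": -0.06},
  {"offset": [-3.0, -3.4, 0], "yaw": 2.5, "hand": -0.06},
])

```text
t: 2.1
ee_pos: [422.8, -156.6, 266.0]
eef_rot: [0.213, 0.977, 0.0, -0.0]
force: [1.3, 0.2, 0.5]
finger_gap: 0.475
finger_force: 0.0
```

send_rows([
  {"offset": [-3.4, -3.3, 0], "yaw": 0, "hand": -0.06},
  {"offset": [-3.4, -3.4, 0], "yaw": 0, "hand": -0.06},
  {"offset": [0, 0, 4], "yaw": 0, "hand": -0.06},
  {"offset": [0, 0, 4], "yaw": 0, "hand": -0.06},
  {"offset": [0, 0, 0], "yaw": 0, "hand": -0.06},
])

```text
t: 2.72
ee_pos: [454.7, -243.3, 183.1]
eef_rot: [0.213, 0.977, 0.001, -0.003]
force: [-0.8, 0.7, 0.2]
finger_gap: 0.467
finger_force: 0.0
```

```bash
python3 - <<'E'
from h import *
s=manip.sense();print(s["ee_pos"],s["qpos"])
p,d,c=cap("wrist"); np.savez("w1.npz",p=p,d=d,W=world(d,c)); cv2.imwrite("pics/w1.png",cv2.resize(p[:,:,::-1],(800,600)))
E
```

```text
[ 454.68065192 -243.30666319  183.08948716] [-4.91334612e-01  1.18075764e-01 -1.53752084e-01  1.30593972e+00
 -1.60293789e-05 -6.25848319e-02]
```

View pics/w1.png

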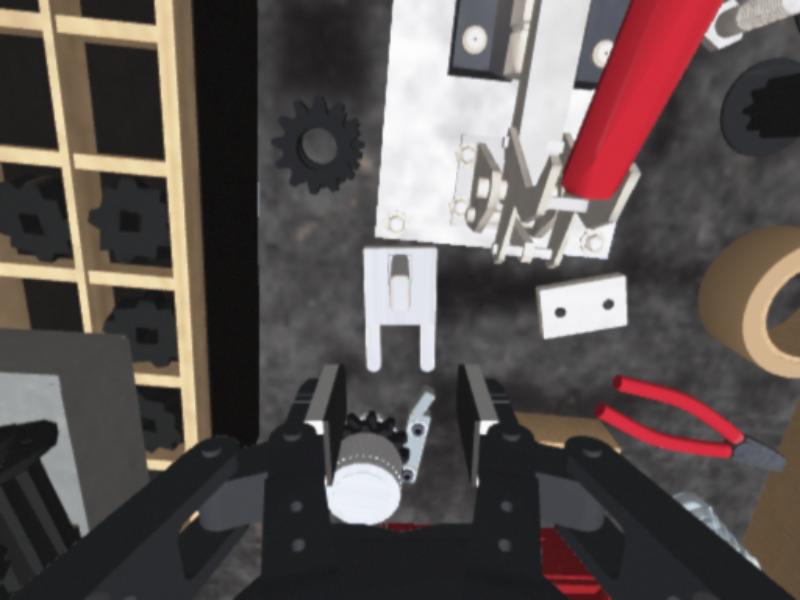

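The wrist view shows the plate with its fin at (400,290), centred between the fingers and aligned with them. I'll refine positions from this depth image.

```bash
python3 - <<'E'
from h import *
W=np.load("w1.npz")["W"];A=np.ascontiguousarray
def sel(b,lo,hi):
    b=[round(x*.64) for x in b]
    w=W[b[1]:b[3],b[0]:b[2]].reshape(-1,3); return A(w[(w[:,2]>lo)&(w[:,2]<hi)].astype(np.float32))
def rep(n,a):
    r=cv2.minAreaRect(A(a[:,:2])); print(n,len(a),np.round(np.median(a,0),1),r)
rep("fin",sel((370,245,430,320),66,82)); pl=sel((350,235,450,380),8,18); rep("plate",pl); print(np.round(cv2.boxPoints(cv2.minAreaRect(A(pl[:,:2])))))
c=sel((335,440,400,530),74,84);rep("cap",c)
if len(c): print(cv2.minEnclosingCircle(A(c[:,:2])))
# stand left rail
rep("rail",sel((402,425,440,490),9,20))
E
```

```text
fin 291 [ 455.6 -245.    71.8] ((456.3135986328125, -245.4375457763672), (10.626079559326172, 23.244718551635742), 65.80729675292969)
plate 2616 [ 473.9 -252.6   12.3] ((483.98541259765625, -254.44027709960938), (62.08002471923828, 110.29568481445312), 64.47843170166016)
[[ 421. -259.]
 [ 520. -306.]
 [ 547. -250.]
 [ 448. -203.]]
cap 1475 [ 575.9 -326.5   78.6] ((578.1517944335938, -326.1412658691406), (44.839839935302734, 52.977745056152344), 63.07767868041992)
((577.191650390625, -329.08355712890625), 27.287572860717773)
rail 369 [ 601.9 -299.1   14.8] ((604.8751220703125, -302.47332763671875), (17.853485107421875, 59.68308639526367), 55.11589050292969)
```

send_rows([
  {"offset": [-0.2, -0.15, 4], "yaw": 0, "hand": -0.06},
  {"offset": [0, 0, 4], "yaw": 0, "hand": -0.06},
  {"offset": [0, 0, 3], "yaw": 0, "hand": -0.06},
  {"offset": [0, 0, 2.5], "yaw": 0, "hand": -0.06},
  {"offset": [0, 0, 1.5], "yaw": 0, "hand": -0.06},
  {"offset": [0, 0, 0], "yaw": 0, "hand": -0.06},
  {"offset": [0, 0, 0], "yaw": 0, "hand": -0.06},
])

```text
t: 3.65
ee_pos: [458.9, -246.9, 37.8]
eef_rot: [0.213, 0.977, -0.0, 0.001]
force: [0.4, 0.4, -0.3]
finger_gap: 0.468
finger_force: 0.0
```

send_rows([
  {"offset": [0, 0, 0], "yaw": 0, "hand": -1},
  {"offset": [0, 0, 0], "yaw": 0, "hand": -1},
  {"offset": [0, 0, 0], "yaw": 0, "hand": -1},
  {"offset": [0, 0, 0], "yaw": 0, "hand": -1},
  {"offset": [0, 0, 0], "yaw": 0, "hand": -1},
])

```text
t: 4.28
ee_pos: [458.5, -246.7, 37.2]
eef_rot: [0.213, 0.977, -0.0, 0.001]
force: [0.5, 1.6, 6.2]
finger_gap: 0.133
finger_force: 59.0
```

send_rows([
  {"offset": [-0.4, 0, 0], "yaw": 0, "hand": -1},
  {"offset": [-0.4, 0, 0], "yaw": 2.5, "hand": -1},
  {"offset": [0, 0, 0], "yaw": 2.5, "hand": -1},
  {"offset": [0, 0, 0], "yaw": 2.5, "hand": -1},
  {"offset": [0, 0, 0], "yaw": 2.7, "hand": -1},
  {"offset": [0, 0, 0], "yaw": 0, "hand": -1},
  {"offset": [0, 0, 0], "yaw": 0, "hand": -1},
])

```text
t: 5.15
ee_pos: [466.0, -250.4, 37.2]
eef_rot: [0.298, 0.954, -0.0, 0.001]
force: [0.9, -0.7, 5.7]
finger_gap: 0.133
finger_force: 59.2
```

```bash
python3 - <<'E'
from h import *
s=manip.sense();r=R.from_quat(s["eef_rot"]).as_matrix();print(s["ee_pos"],s["force"],s["moment"])
x=-r[:2,0];print("plate yaw",np.degrees(np.arctan2(x[1],x[0])))
p,d,c=cap("wrist"); np.savez("w2.npz",p=p,d=d,W=world(d,c)); cv2.imwrite("pics/w2.png",cv2.resize(p[:,:,::-1],(800,600)))
E
```

```text
[ 466.03529777 -250.40338417   37.19943253] [ 0.89884656 -0.67711971  5.69297704] [-0.21821442 -0.04933245 -0.05417813]
plate yaw -34.70318527262391
```

View pics/w2.png

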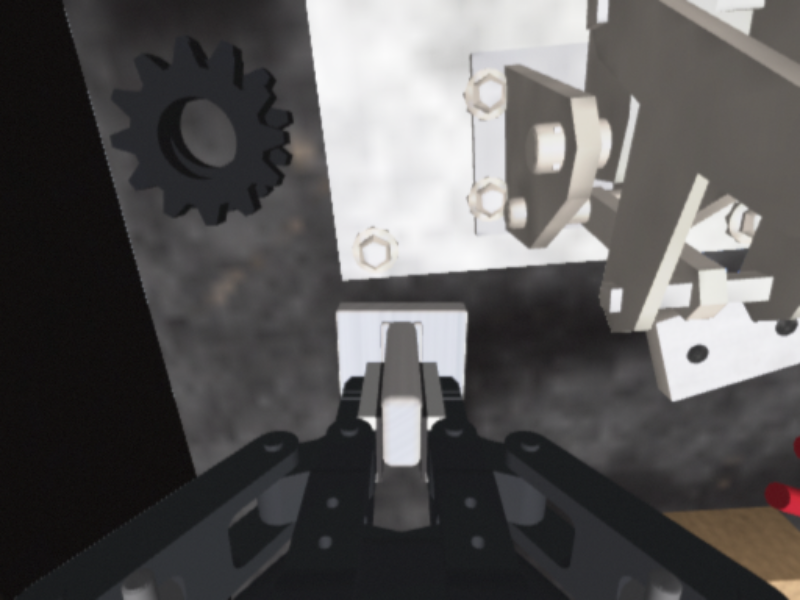

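The view shows the fin at (402,430) held squarely between the pads, with the plate flat and clear of the white base. Now I'll slide it in.

send_rows([
  {"offset": [-0.8, -0.18, 0], "yaw": 0, "hand": -1},
  {"offset": [-0.8, 0, 0], "yaw": 0, "hand": -1},
  {"offset": [-0.8, 0, 0], "yaw": 0, "hand": -1},
  {"offset": [-0.8, 0, 0], "yaw": 0, "hand": -1},
  {"offset": [0, 0, 0], "yaw": 0, "hand": -1},
])

```text
t: 5.82
ee_pos: [490.6, -269.5, 37.2]
eef_rot: [0.298, 0.955, -0.0, 0.0]
force: [-2.2, 2.1, 8.1]
finger_gap: 0.129
finger_force: 59.9
```

send_rows([
  {"offset": [-0.6, 0, 0], "yaw": 0, "hand": -1},
  {"offset": [-0.6, 0, 0], "yaw": 0, "hand": -1},
  {"offset": [-0.6, 0, 0], "yaw": 0, "hand": -1},
  {"offset": [0, 0, 0], "yaw": 0, "hand": -1},
])

```text
t: 6.32
ee_pos: [505.1, -279.6, 37.2]
eef_rot: [0.298, 0.955, 0.0, -0.0]
force: [-2.7, 1.9, 9.1]
finger_gap: 0.133
finger_force: 59.9
```

send_rows([
  {"offset": [-0.6, 0, 0], "yaw": 0, "hand": -1},
  {"offset": [-0.6, 0, 0], "yaw": 0, "hand": -1},
  {"offset": [-0.6, 0, 0], "yaw": 0, "hand": -1},
  {"offset": [0, 0, 0], "yaw": 0, "hand": -1},
])

```text
t: 6.82
ee_pos: [519.9, -289.9, 37.2]
eef_rot: [0.298, 0.955, 0.0, -0.0]
force: [-3.5, 2.6, 8.0]
finger_gap: 0.13
finger_force: 59.9
```

send_rows([
  {"offset": [-0.3, 0, 0], "yaw": 0, "hand": -1},
  {"offset": [-0.3, 0, 0], "yaw": 0, "hand": -1},
  {"offset": [-0.1, 0, 0], "yaw": 0, "hand": -1},
  {"offset": [0, 0, 0], "yaw": 0, "hand": -1},
])

```text
t: 7.32
ee_pos: [525.0, -293.4, 37.2]
eef_rot: [0.298, 0.955, 0.0, -0.001]
force: [-6.0, 3.7, 11.1]
finger_gap: 0.128
finger_force: 60.0
```

Remaining about 2.4 mm, so I'll creep until contact.

send_rows([
  {"offset": [-0.15, 0, 0], "yaw": 0, "hand": -1},
  {"offset": [-0.1, 0, 0], "yaw": 0, "hand": -1},
  {"offset": [0, 0, 0], "yaw": 0, "hand": -1},
])

```text
t: 7.7
ee_pos: [527.0, -294.8, 37.2]
eef_rot: [0.298, 0.955, 0.0, -0.001]
force: [-5.5, 3.8, 10.6]
finger_gap: 0.128
finger_force: 60.1
```

send_rows([
  {"offset": [-0.1, 0, 0], "yaw": 0, "hand": -1},
  {"offset": [-0.05, 0, 0], "yaw": 0, "hand": -1},
  {"offset": [0, 0, 0], "yaw": 0, "hand": -1},
])

```text
t: 8.07
ee_pos: [527.4, -295.1, 37.2]
eef_rot: [0.298, 0.955, 0.0, -0.001]
force: [-8.0, 6.0, 12.4]
finger_gap: 0.129
finger_force: 60.3
```

send_rows([
  {"offset": [-0.1, 0, 0], "yaw": 0, "hand": -1},
  {"offset": [-0.1, 0, 0], "yaw": 0, "hand": -1},
  {"offset": [0, 0, 0], "yaw": 0, "hand": -1},
])

```text
t: 8.45
ee_pos: [527.6, -295.3, 37.3]
eef_rot: [0.298, 0.955, 0.001, -0.003]
force: [-13.1, 9.0, 18.0]
finger_gap: 0.131
finger_force: 61.1
```

send_rows([
  {"offset": [-0.1, 0, 0], "yaw": 0, "hand": -1},
  {"offset": [-0.1, 0, 0], "yaw": 0, "hand": -1},
  {"offset": [0, 0, 0], "yaw": 0, "hand": -1},
])

```text
t: 8.82
ee_pos: [527.7, -295.3, 37.4]
eef_rot: [0.298, 0.955, 0.001, -0.004]
force: [-19.7, 12.9, 23.1]
finger_gap: 0.131
finger_force: 61.9
```

send_rows([
  {"offset": [0.2, 0, 0], "yaw": 0, "hand": -1},
  {"offset": [0.1, 0, 0], "yaw": 0, "hand": -1},
  {"offset": [0, 0, 0], "yaw": 0, "hand": -0.3},
  {"offset": [0, 0, 0], "yaw": 0, "hand": -0.1},
  {"offset": [0, 0, 0], "yaw": 0, "hand": -0.1},
  {"offset": [0, 0, 0], "yaw": 0, "hand": -0.1},
])

```text
t: 9.57
ee_pos: [529.9, -296.9, 36.0]
eef_rot: [0.299, 0.954, 0.0, -0.0]
force: [-0.6, -0.5, 0.1]
finger_gap: 0.449
finger_force: 0.0
```

send_rows([
  {"offset": [0, 0, -2], "yaw": 0, "hand": -0.1},
  {"offset": [0, 0, -4], "yaw": 0, "hand": -0.1},
  {"offset": [0, 0, -4], "yaw": 0, "hand": -0.1},
  {"offset": [0, 0, -4], "yaw": 0, "hand": -0.1},
  {"offset": [0, 0, 0], "yaw": 0, "hand": -0.1},
  {"offset": [0, 0, 0], "yaw": 0, "hand": -0.1},
])

```text
t: 10.32
ee_pos: [529.8, -296.8, 175.7]
eef_rot: [0.299, 0.954, 0.0, -0.0]
force: [-0.6, -0.2, -1.0]
finger_gap: 0.45
finger_force: 0.0
```

```bash
python3 - <<'E'
from h import *
A=np.ascontiguousarray
s=manip.sense();print(s["ee_pos"],s["qpos"],s["moment"])
p,d,c=cap("wrist"); W=world(d,c); np.savez("w3.npz",p=p,d=d,W=W); cv2.imwrite("pics/w3.png",cv2.resize(p[:,:,::-1],(800,600)))
ok=(np.hypot(W[...,0]-576,W[...,1]+329)<100)
f=W[ok&(W[...,2]>66)&(W[...,2]<74.5)&(np.hypot(W[...,0]-525,W[...,1]+294)<20)].astype(np.float32); print("fin",len(f),np.median(f,0),cv2.minAreaRect(A(f[:,:2])))
k=W[ok&(W[...,2]>74.5)&(W[...,2]<83)&(np.hypot(W[...,0]-576,W[...,1]+329)<40)].astype(np.float32); print("cap",len(k),np.median(k,0),cv2.minEnclosingCircle(A(k[:,:2])))
E
```

```text
[ 529.80587535 -296.76780534  175.66248212] [-5.10609250e-01  2.87101680e-01  3.85297886e-02  1.32276264e+00
  2.25887694e-05  9.58129033e-02] [ 0.00047638 -0.00166023 -0.04632398]
fin 321 [ 524.37585 -293.32687   71.78071] ((525.0772094726562, -293.6559143066406), (11.995939254760742, 22.717634201049805), 55.04637145996094)
cap 2169 [ 575.64417 -328.49313   78.53929] ((577.1532592773438, -329.6064758300781), 26.850595474243164)
```

View pics/w3.png

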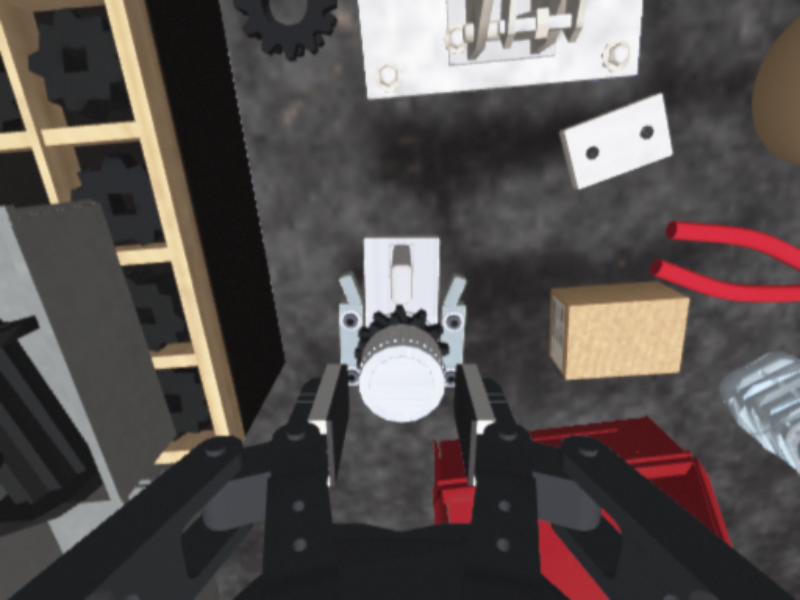

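The plate is home: the fin sits 63.2 mm from the axis, and the fork is in the channel under the cap at (403,385). Next I'll move over the cap.

send_rows([
  {"offset": [-2.9, 0, 0], "yaw": 0, "hand": 0.85},
  {"offset": [-2.85, 0, 0], "yaw": 0, "hand": 0.85},
  {"offset": [0, 0, 4], "yaw": 0, "hand": 0.85},
  {"offset": [0, 0, 3], "yaw": 0, "hand": 0.85},
  {"offset": [0, 0, 0], "yaw": 0, "hand": 0.85},
  {"offset": [0, 0, 0], "yaw": 0, "hand": 0.85},
])

```text
t: 11.12
ee_pos: [577.2, -329.6, 106.7]
eef_rot: [0.299, 0.954, 0.0, -0.0]
force: [-0.2, -0.3, 0.1]
finger_gap: 0.931
finger_force: 0.0
```

send_rows([
  {"offset": [0, 0, 3], "yaw": 0, "hand": 0.85},
  {"offset": [0, 0, 2], "yaw": 0, "hand": 0.85},
  {"offset": [0, 0, 1], "yaw": 0, "hand": 0.85},
  {"offset": [0, 0, 0], "yaw": 0, "hand": 0.85},
])

```text
t: 11.62
ee_pos: [577.3, -329.7, 46.8]
eef_rot: [0.299, 0.954, -0.0, 0.0]
force: [-0.2, -0.9, -0.1]
finger_gap: 0.925
finger_force: 0.0
```

send_rows([
  {"offset": [0, 0, 0], "yaw": 0, "hand": 0.2},
  {"offset": [0, 0, 0], "yaw": 0, "hand": -1},
  {"offset": [0, 0, 0], "yaw": 0, "hand": -1},
  {"offset": [0, 0, 0], "yaw": 0, "hand": -1},
  {"offset": [0, 0, 0], "yaw": 0, "hand": -1},
])

```text
t: 12.25
ee_pos: [578.1, -330.1, 48.3]
eef_rot: [0.299, 0.954, -0.0, 0.002]
force: [-0.2, -0.6, 5.6]
finger_gap: 0.616
finger_force: 63.4
```

```bash
python3 - <<'E'
from h import *
s=manip.sense();print(s["ee_pos"],s["force"],s["moment"],s["qpos"][5],s["finger_gap"])
E
```

```text
[ 578.11511694 -330.05744348   48.27771773] [-0.18610765 -0.61516354  5.59342539] [ 0.14009341  0.07247067 -0.01589434] 0.08760560739224581 0.6157026343997705
```

send_rows([
  {"offset": [0, 0, 0], "yaw": -4, "hand": -1},
  {"offset": [0, 0, 0], "yaw": -4, "hand": -1},
  {"offset": [0, 0, 0], "yaw": -4, "hand": -1},
  {"offset": [0, 0, 0], "yaw": -4, "hand": -1},
  {"offset": [0, 0, 0], "yaw": -4, "hand": -1},
  {"offset": [0, 0, 0], "yaw": 0, "hand": -1},
])

```text
t: 13.0
ee_pos: [578.3, -329.5, 48.3]
eef_rot: [0.128, 0.992, 0.0, 0.002]
force: [1.0, 3.1, 5.4]
finger_gap: 0.622
finger_force: 63.4
```

```bash
python3 - <<'E'
from h import *
s=manip.sense();print(s["ee_pos"],s["force"],s["moment"],s["qpos"][5],s["joint_torque"][5],s["finger_gap"])
E
```

```text
[ 578.31765924 -329.51211427   48.27983092] [1.01611924 3.08728343 5.44590109] [ 0.4717328  -0.01613567 -0.30727283] -0.26139706091331005 -0.45591216534376144 0.6219741113382731
```

send_rows([
  {"offset": [0, 0, 0], "yaw": -4, "hand": -1},
  {"offset": [0, 0, 0], "yaw": -4, "hand": -1},
  {"offset": [0, 0, 0], "yaw": -4, "hand": -1},
  {"offset": [0, 0, 0], "yaw": 0, "hand": -1},
])

```text
t: 13.5
ee_pos: [578.7, -329.2, 48.3]
eef_rot: [0.025, 1.0, 0.0, 0.002]
force: [1.3, 3.9, 5.7]
finger_gap: 0.618
finger_force: 63.6
```

```bash
python3 - <<'E'
from h import *
s=manip.sense();print(s["ee_pos"],s["force"],s["moment"],s["qpos"][5],s["joint_torque"][5],s["finger_gap"])
E
```

```text
[ 578.69309173 -329.21370889   48.29578591] [1.30209342 3.93565063 5.71155732] [ 0.87684049 -0.3537055  -1.47573008] -0.4683586524223014 -1.6222067177295685 0.6180843059849032
```

The torque has risen to 1.5 N·m at 32°, which looks like the stop. I'll try clockwise.

send_rows([
  {"offset": [0, 0, 0], "yaw": 8, "hand": -1},
  {"offset": [0, 0, 0], "yaw": 8, "hand": -1},
  {"offset": [0, 0, 0], "yaw": 8, "hand": -1},
  {"offset": [0, 0, 0], "yaw": 8, "hand": -1},
  {"offset": [0, 0, 0], "yaw": 6, "hand": -1},
  {"offset": [0, 0, 0], "yaw": 6, "hand": -1},
  {"offset": [0, 0, 0], "yaw": 6, "hand": -1},
  {"offset": [0, 0, 0], "yaw": 0, "hand": -1},
])

```text
t: 14.5
ee_pos: [578.5, -330.1, 48.3]
eef_rot: [0.444, 0.896, 0.0, 0.002]
force: [0.1, -0.2, 5.7]
finger_gap: 0.623
finger_force: 64.1
```

```bash
python3 - <<'E'
from h import *
s=manip.sense();print(s["ee_pos"],s["force"],s["moment"],s["qpos"][5],s["joint_torque"][5],s["finger_gap"])
E
```

```text
[ 578.48797156 -330.12773297   48.28770258] [ 0.1058441  -0.18199008  5.66210582] [ 0.00198003 -0.19968385 -0.02074613] 0.4019216794088553 0.27022987604141235 0.6226266459841991
```

send_rows([
  {"offset": [0, 0, 0], "yaw": 6, "hand": -1},
  {"offset": [0, 0, 0], "yaw": 6, "hand": -1},
  {"offset": [0, 0, 0], "yaw": 6, "hand": -1},
  {"offset": [0, 0, 0], "yaw": 0, "hand": -1},
])

```text
t: 15.0
ee_pos: [578.5, -330.3, 48.3]
eef_rot: [0.579, 0.815, 0.0, 0.002]
force: [0.8, 0.2, 5.3]
finger_gap: 0.622
finger_force: 64.1
```

```bash
python3 - <<'E'
from h import *
s=manip.sense();print(s["ee_pos"],s["force"],s["moment"],s["qpos"][5],s["joint_torque"][5],s["finger_gap"])
E
```

```text
[ 578.50143022 -330.33962122   48.28575918] [0.75043671 0.23036447 5.30643881] [-0.09881524 -0.16717424 -0.03286358] 0.7160024780613709 0.25781535543501377 0.6216067487725077
```

send_rows([
  {"offset": [0, 0, 0], "yaw": 6, "hand": -1},
  {"offset": [0, 0, 0], "yaw": 6, "hand": -1},
  {"offset": [0, 0, 0], "yaw": 6, "hand": -1},
  {"offset": [0, 0, 0], "yaw": 6, "hand": -1},
  {"offset": [0, 0, 0], "yaw": 6, "hand": -1},
])

```text
t: 15.62
ee_pos: [577.9, -330.8, 48.3]
eef_rot: [0.771, 0.637, -0.0, 0.002]
force: [-1.6, -2.4, 6.6]
finger_gap: 0.617
finger_force: 64.2
```

```bash
python3 - <<'E'
from h import *
s=manip.sense();print(s["ee_pos"],s["force"],s["moment"],s["qpos"][5],s["joint_torque"][5],s["finger_gap"])
E
```

```text
[ 577.923897   -330.83456205   48.29699641] [-1.58543962 -2.37382975  6.62698588] [-0.45628782  0.42240281  0.0843828 ] 1.242057836181484 -0.7830576226115227 0.6165110675955725
```

send_rows([
  {"offset": [0, 0, 0], "yaw": 6, "hand": -1},
  {"offset": [0, 0, 0], "yaw": 6, "hand": -1},
  {"offset": [0, 0, 0], "yaw": 6, "hand": -1},
  {"offset": [0, 0, 0], "yaw": 6, "hand": -1},
  {"offset": [0, 0, 0], "yaw": 6, "hand": -1},
])

```text
t: 16.25
ee_pos: [577.2, -330.7, 48.2]
eef_rot: [0.91, 0.415, -0.0, 0.001]
force: [-4.1, -0.6, 8.7]
finger_gap: 0.618
finger_force: 64.4
```

```bash
python3 - <<'E'
from h import *
s=manip.sense();print(s["ee_pos"],s["force"],s["moment"],s["qpos"][5],s["joint_torque"][5],s["finger_gap"])
E
```

```text
[ 577.16204955 -330.68838991   48.23793213] [-4.11293456 -0.62478428  8.69124883] [-0.20376841  0.86403651  0.13149271] 1.7656010322362379 -0.7588114589452744 0.6183475994341029
```

send_rows([
  {"offset": [0, 0, 0], "yaw": 6, "hand": -1},
  {"offset": [0, 0, 0], "yaw": 6, "hand": -1},
  {"offset": [0, 0, 0], "yaw": 4, "hand": -1},
  {"offset": [0, 0, 0], "yaw": 0, "hand": -1},
])

```text
t: 16.75
ee_pos: [576.7, -330.8, 48.3]
eef_rot: [0.958, 0.286, -0.0, 0.001]
force: [-4.4, -1.7, 8.4]
finger_gap: 0.619
finger_force: 64.4
```

```bash
python3 - <<'E'
from h import *
s=manip.sense();print(s["ee_pos"],s["force"],s["moment"],s["qpos"][5],s["joint_torque"][5],s["finger_gap"])
E
```

```text
[ 576.65835593 -330.77401616   48.26369026] [-4.44342975 -1.71808467  8.40642384] [-0.33619947  1.16506877  0.05539665] 2.042035279585336 0.2348362561315298 0.618836155000889
```

send_rows([
  {"offset": [0, 0, -0.2], "yaw": 0, "hand": -1},
  {"offset": [0, 0, 0], "yaw": 0, "hand": -1},
])

```text
t: 17.0
ee_pos: [576.6, -329.8, 48.3]
eef_rot: [0.958, 0.286, -0.001, 0.0]
force: [-4.5, -1.4, 2.8]
finger_gap: 0.615
finger_force: 63.9
```

send_rows([
  {"offset": [0, 0, -0.2], "yaw": 0, "hand": -1},
  {"offset": [0, 0, -0.2], "yaw": 0, "hand": -1},
  {"offset": [0, 0, 0], "yaw": 0, "hand": -1},
])

```text
t: 17.38
ee_pos: [576.5, -329.6, 51.9]
eef_rot: [0.958, 0.286, -0.001, -0.0]
force: [-4.7, -2.8, -2.4]
finger_gap: 0.62
finger_force: 63.4
```

send_rows([
  {"offset": [0, 0, -1], "yaw": 0, "hand": -1},
  {"offset": [0, 0, -1.5], "yaw": 0, "hand": -1},
  {"offset": [0, 0, -1.5], "yaw": 0, "hand": -1},
  {"offset": [0, 0, -1.5], "yaw": 0, "hand": -1},
  {"offset": [0, 0, -1.5], "yaw": 0, "hand": -1},
  {"offset": [0, 0, -1.5], "yaw": 0, "hand": -1},
  {"offset": [0, 0, -1], "yaw": 0, "hand": -1},
  {"offset": [0, 0, 0], "yaw": 0, "hand": -1},
])

```text
t: 18.38
ee_pos: [577.6, -329.8, 148.3]
eef_rot: [0.958, 0.286, 0.001, 0.001]
force: [0.2, -0.2, -0.7]
finger_gap: 0.619
finger_force: 63.6
```

send_rows([
  {"offset": [0, 0, 0], "yaw": 0, "hand": -1},
  {"offset": [0, 0, 0], "yaw": 0, "hand": -1},
  {"offset": [0, 0, 0], "yaw": 0, "hand": -1},
])

```text
t: 18.75
ee_pos: [576.9, -329.5, 146.7]
eef_rot: [0.958, 0.286, -0.0, -0.0]
force: [-0.1, -0.6, -1.6]
finger_gap: 0.619
finger_force: 63.6
```

```bash
python3 - <<'E'
from h import *
s=manip.sense();print(s["ee_pos"],s["force"],s["moment"],s["finger_gap"])
for n in("side",):
    p,d,c=cap(n); W=world(d,c); cv2.imwrite("pics/end.png",cv2.resize(p[150:290,230:417][:,:,::-1],(800,600),interpolation=cv2.INTER_CUBIC))
    f=W[(np.hypot(W[...,0]-525,W[...,1]+294)<18)&(W[...,2]>66)&(W[...,2]<76)]; print(len(f),f.mean(0) if len(f) else 0)
E
```

```text
[ 576.94379511 -329.49341378  146.7060295 ] [-0.14900047 -0.55892102 -1.60599492] [-0.00715666 -0.00684276 -0.01114579] 0.6185982759126379
48 [ 525.88834935 -288.60739024   71.10913007]
```

View pics/end.png

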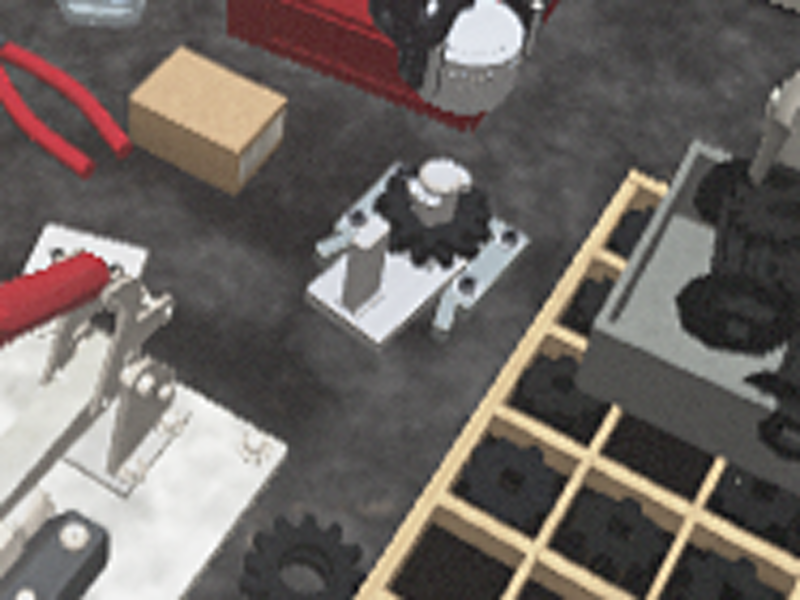

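The cap is held above the bare spindle, whose nose is at (445,175), and the plate is in the channel with its fin at (365,270). I'll recheck the fin's distance from the axis, because the fingers passed close to it.

```bash
python3 - <<'E'
from h import *
A=np.ascontiguousarray
for n in("side","top","wrist"):
    p,d,c=cap(n); W=world(d,c)
    g=lambda q,r,lo,hi: W[(np.hypot(W[...,0]-q[0],W[...,1]-q[1])<r)&(W[...,2]>lo)&(W[...,2]<hi)].astype(np.float32)
    for nm,q,r,lo,hi in(("fin",(525,-293),28,69,78),("nose",(577,-329.5),20,64,74)):
        f=g(q,r,lo,hi)
        if len(f)>5: print(n,nm,len(f),f.mean(0).round(1),cv2.minAreaRect(A(f[:,:2])))
E
```

```text
side fin 42 [ 526.3 -288.3   71.6] ((527.0870971679688, -288.0844421386719), (12.051279067993164, 23.35712242126465), 51.107479095458984)
side nose 63 [ 573.9 -329.3   68.3] ((574.4608154296875, -330.31365966796875), (25.022083282470703, 18.313528060913086), 73.1031723022461)
top fin 55 [ 528.7 -289.1   72.8] ((529.2244262695312, -289.7669372558594), (11.38035774230957, 24.14582633972168), 49.18629455566406)
wrist fin 351 [ 530.  -289.5   71.6] ((529.11181640625, -289.4507141113281), (11.98660945892334, 23.68724250793457), 50.982975006103516)
wrist nose 287 [ 582.4 -326.1   68.1] ((582.0238037109375, -325.99298095703125), (12.22298526763916, 22.94497299194336), 35.01094436645508)
```

```bash
python3 -c "
from rig import manip
print(manip.sign_off())"
```

```text
the job is handed in; nothing more can be done
None
```

The lock plate is home, and the cap came off clockwise (left-hand thread) and is held upright about 98 mm up; unscrewing turned the plate about 5° in its channel, with its origin still within about 1 mm of the spindle axis.

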